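# Clear a column off a folded screen and tilt the screen to match its neighbour

## Task

Take the steel column off the folded-down screen and lay it in the empty cradle of the blue rack. Then gently raise that screen, by its orange side handle if you like, and leave it standing at the same tilt as the screen already open beside it, near enough that the two look parallel. Leave the open screen, the copper column, the bottle and the jar where they are.

Things in the scene. Friction and masses are not known exactly. Their poses are not given: they have to be found in the camera images.
- flat_unit: White box-shaped bench controller with a dark grey screen, 150 x 150 x 60 mm, fixed, with a blue trim; the screen is folded flat on its top. Origin: centre of its underside on the bench. x points to its back (away from the robot), y to its left, z up. It may stand left or right of the other unit, and both have the same yaw.
- ref_unit: The like unit with a green trim, fixed; its screen already stands open. Same axes and sizes.
- screen (a joint): Tilt of the folded screen of flat_unit, rad: 0 = folded flat, grows as its front edge rises; range 0 to 1.6. The hinge is stiff (friction 0.45 N m): the screen stays wherever it is left, and needs about 6 N of lift at the handle.
- ref_screen (a joint): Tilt of the open screen of ref_unit, rad, same sense; drawn between 0.7 and 1.25. The same stiff hinge: a knock moves it.
- screen_hinge (a point): On the folded screen's hinge line, at its middle: 55 mm behind the unit's centre, 60.5 mm above the bench. Axes turn with the screen: z out of its back (up when folded), x away from its free edge (to the unit's back when folded), y along the hinge. The panel spans x -125 to 0, y -70 to 70, z 0 to 12 mm; 0.3 kg.
- ref_screen_hinge (a point): The same point and axes on the open screen.
- screen_handle (a point): Grip point on the folded screen's orange side handle: a round bar, 12 mm diameter, along y, out from the screen's left (+y) edge near its front, free from 70 to 122 mm left of the screen's middle, then an 18 mm wide end knob. The point is on the bar's axis at (-110, 100, 6) mm in the frame of screen_hinge, 25 mm out from the unit's side.
- column: Steel column lying on top of the folded screen, roughly along the unit's y: tube of 24 mm diameter, 100 mm of it free between two dark hexagonal end nuts, each 20 mm long and 32 mm across flats; 140 mm long in all, 0.2 to 0.45 kg. Origin at its middle on the axis, x along it; both ends alike. Its axis starts 16 mm above the screen's back, a flat of the nuts down.
- rack: Blue rack, fixed: base 110 (x) x 125 (y) x 8 mm; two cradles along its x, at y = +35 mm (empty) and y = -35 mm (copper column). Each is a pair of V supports, 10 mm thick, at x = -34 and 34 mm, 55 mm high, that carry the tube between its nuts, its axis 50 mm above the bench; 58 mm clear between them. Stands left or right of the units. Origin: centre of underside, z up.
- spare_column: Copper column of the same shape and size, lying in the other cradle of the rack. Leave it.
- bottle: Amber bottle with white label and red cap, 68 mm diameter, 170 mm high, standing on the bench; origin at the centre of its underside. Leave it.
- jar: Glass jar with a white label and white lid, 56 mm diameter, 80 mm high, standing in front of the units; origin at the centre of its underside. Leave it.
- ref_screen_handle (a point): The same grip point on the open screen's handle; leave it where it is.
Things that resemble listed ones, but are neither listed nor needed, are in the scene too. Leave any pink, red or turquoise look-alike of the column alone.

How it is judged:
On the way, in this order (a step that is already met when the one before it is completed fails the run):
1. the steel column lies in the empty cradle of the rack, let go (x of column in the frame of rack between -0.02 and 0.02 m and y of column in the frame of rack between 0.027 and 0.043 m and z of column in the frame of rack between 0.044 and 0.058 m and angle between the x axis of column and the x axis of rack, either way round below 0.12 rad and contact force between column and the fingers below 0.1 N), for 0.2 s.
2. the folded screen stands at the tilt of the open one (angle between the z axis of screen_hinge and the z axis of ref_screen_hinge, either way round below 0.09 rad), for 0.2 s.
At the end, for the whole second after the job is handed in: The steel column lies at rest in the rack's cradle at y = +35 mm: within 20 mm lengthwise and 8 mm sideways of its middle, 44 to 58 mm high, along the rack's x within 0.12 rad. The raised screen is at rest, parallel to the open one within 0.09 rad (5 degrees) (all of step 1 and angle between the z axis of screen_hinge and the z axis of ref_screen_hinge, either way round below 0.09 rad and velocity of joint screen between -0.05 and 0.05 rad/s and linear speed of column below 0.02 m/s); the robot touches nothing.
It fails at once if the open screen's handle moved by more than 10 mm (distance of ref_screen_handle from where it was at the start of the episode above 0.01 m).
It fails at once if the copper column shifted by more than 15 mm (distance of spare_column from where it was at the start of the episode above 0.015 m).
It fails at once if the bottle or the jar shifted by more than 30 mm or tipped (distance of any of bottle, jar from where it was at the start of the episode above 0.03 m or angle between any of bottle, jar's own z axis and vertical above 0.4 rad).
It fails at once if the steel column dropped onto the bench (height (world z) of column below 0.03 m).
It fails at once if the screen flung up or slammed (faster than 2.5 rad/s) (velocity of joint screen above 2.5 rad/s or velocity of joint screen below -2.5 rad/s).
It also fails if it takes over 61 s, if anything falls off the work surface, if the arm or the gripper's body presses on something with over 40 N, if the wrist force passes 120 N, or if a joint passes its speed limit or range.

## Robot

A 6-joint arm with a two-finger parallel gripper is mounted at the origin on the work surface. World frame = base frame: x ahead of the robot, y to its left, z up, the work surface at z = 0. Lengths are in m, angles in rad, forces in N, time in s.
With the tool pointing down it reaches from about 0.325 to 0.9 m from the base axis. Payload 6.1 kg.
Tool frame: the origin (TCP) lies between the finger pads; the fingertips stand 8 mm ahead of it and the grasp point (between the pads) lies 11 mm behind it; z points along the fingers, x is the direction in which the jaws open and shut, and the axes are right-handed (so a half turn about z gives the same grasp; the last joint's range is limited). The gripper opens to 85 mm and grips with 20 to 120 N. Pads are 22 mm wide; open, the fingers measure 114 mm over their backs; the gripper's body (76 mm by 85 mm) begins 54 mm behind the grasp point. The pads swing forward as they close: fully open they stand 13 mm farther back than shut.
Start: joints at [-1.3, 0.22, 1.526, -0, 1.395, -0.126], TCP at [0.242, -0.576, 0.239] pointing down, gripper open.
Joint ranges: [-2.98, 2.98], [-0.91, 2.08], [0.09, 2.57], [-1.24, 4.39], [0.2, 2.65], [-2.68, 2.68]. Speed limits (rad/s): [2.57, 2.57, 3.01, 3.14, 3.14, 3.14].

## Interface

Orientations are given as a 3x3 rotation matrix whose columns are the frame's x, y, z axes.
In Python, from bench import manip, imaging, models gives the robot as it stands.
- The arm moves only by the tool step_arm, never from a script. Its argument "plan" is a list of rows, each an object of numbers: "x", "y", "z": the shift along the world's x, y, z in mm; "ax", "ay", "az": the turn, a rotation vector about the world's x, y, z in degrees. In form: [{"x": .., "y": .., "z": .., "ax": .., "ay": .., "az": ..}, ...]. A call has 1 to 8 rows; each row shifts and turns the commanded pose from where the row before left it; what a row does not reach is not made up. A row lasts 1/8 s, in which the tool goes at most 62.5 mm and 10.7 degrees, less where a joint would pass 70% of its speed; a pose out of reach is approached as far as the arm can. A call is refused whole if a number of a shift passes 62.5 or a number of a turn 10.7, either way. A call with a gripper value outside its range is refused whole. "jaw" is the closure, from 0 (fully open) to 1 (shut), set as the call begins (left out, the last holds). The fingers move at their own pace and stop on an object; "grip_force" is the grip in N (left out, the last holds). Time passes only in rows, so rows that do not move let the fingers close. It gives the time, the measured TCP pose, the force and the opening at its end, in the units of the state.
- manip.read_state(): the state, without advancing time (a new reading comes with each control period).
- imaging.capture(name): name is "scene" or "top" or "wrist"; returns a dict with "frame" (480x640x3 uint8, red, green, blue), "z_map" (480x640 float32, m along the optical axis (not along the pixel's ray), 0 where there is no reading), "fx", "fy", "cx", "cy" (pixels), "eye" and "orientation" of the camera in the world; the wrist camera has in their place "T_tool_cam" (4x4, takes a point from camera to tool coordinates, whose origin is the TCP and whose axes are the tool frame's). Camera axes: x right, y up, looking along -z (the intrinsics and any distortion apply to the point x, -y, -z); pixel columns grow to the right and rows downward; lengths in m; the calibration is good to about 2 mm. A picture is of the moment at which its call begins: read the wrist's pose just before it.
- manip.sign_off(): hands the job in, once; it reports no verdict.
Trained networks look in a picture, given as the dict that the camera call returned (one of the last four; its "shot" number tells which), for a name from the list of things; names that differ only in an ending like _2 or _b are one class to them, and where a whole thing is asked for, a point or a joint stands for the part that bears it (a point fixed in the world has none). Each returns a list of dicts, best first, with "confidence" (0 to 1); they miss things now and then, are a little off and sometimes report something else, mostly with a low value. They report only what shows in the picture. A call takes as long as a camera call. They do not tell look-alikes from the thing itself.
- models.trace(target, picture): "region" (480x640 bool, what is visible of it) and "position" ([column, row] in pixels, amid what is visible of it).
- models.pinpoint(target, picture): "position" ([column, row] in pixels: a listed point, or the origin of a listed thing).
The state is a dict: "time": time; "q": joint angles; "joint_vel": joint speeds; "joint_torque": joint torques, N m; "tool_pos": TCP position; "tool_rot": TCP orientation; "force": force on the tool from outside, world axes, zero at the start; "torque": the same for the moment, N m; "width": finger opening in m.
Only numpy, scipy, OpenCV 4.12 (cv2) and the standard library are available. Lean on these libraries where they do the work, as an engineer would, in place of code of your own. Each camera call takes 0.05 s, during which the arm holds its last target. There are 200 camera calls.

## Working session

There is one attempt and no reset: what is moved stays moved. The work goes in short steps, Python scripts to look and compute and a tool call to move; the robot and the scene stay as the last step left them, time stands still between calls to the robot, and variables do not carry over. Pictures are saved under pics/ and viewed, about 8 in all and at most 12, crops included, and the job is handed in when it is done.

Besides the shell and the picture viewer there is one more tool, called after "Emit:" as name(argument=value, ...) on one line, values as JSON. step_arm: Moves the arm, as the interface text tells. Its arguments: {"type":"object","properties":{"plan":{"type":"array","items":{"type":"object","properties":{"x":{"type":"number"},"y":{"type":"number"},"z":{"type":"number"},"ax":{"type":"number"},"ay":{"type":"number"},"az":{"type":"number"}}}},"jaw":{"type":"number"},"grip_force":{"type":"number"}},"required":["plan"]}

```bash
mkdir -p pics; cat > h.py <<'E'
import numpy as np, cv2
from bench import manip, imaging, models
def world(p,uv,z=None):
    u,v=uv; u0,v0=int(round(u)),int(round(v))
    if z is None:
        w=p["z_map"][max(v0-2,0):v0+3,max(u0-2,0):u0+3]; w=w[w>0]; z=np.median(w) if len(w) else np.nan
    c=np.array([(u-p["cx"])/p["fx"]*z,-(v-p["cy"])/p["fy"]*z,-z])
    return np.array(p["orientation"])@c+np.array(p["eye"])
def cloud(p):
    Z=p["z_map"]; v,u=np.mgrid[0:480,0:640]
    c=np.stack([(u-p["cx"])/p["fx"]*Z,-(v-p["cy"])/p["fy"]*Z,-Z],-1)
    return c@np.array(p["orientation"]).T+np.array(p["eye"])
def save(p,n): cv2.imwrite("pics/"+n,p["frame"][:,:,::-1])
E
python3 - <<'E'
from h import *
np.set_printoptions(precision=3,suppress=True)
for cam in("top","scene"):
    p=imaging.capture(cam); save(p,cam+"0.png"); np.savez(cam+"0.npz",**{k:np.array(v) for k,v in p.items()})
    print(cam,[k for k in p],p["eye"])
    for t in["flat_unit","ref_unit","screen_hinge","ref_screen_hinge","screen_handle","ref_screen_handle","column","rack","spare_column","bottle","jar"]:
        for d in models.pinpoint(t,p)[:3]:
            print(t,round(d["confidence"],2),np.array(d["position"]),world(p,d["position"]))
E
```

```text
top ['frame', 'z_map', 'fx', 'fy', 'cx', 'cy', 'eye', 'orientation', 'shot'] [ 0.411 -0.002  1.452]
flat_unit 0.79 [285.7 252.1] [0.607 0.083 0.097]
ref_unit 0.73 [382. 252.] [ 0.619 -0.15   0.059]
ref_unit 0.17 [382. 228.] [ 0.671 -0.145  0.1  ]
screen_hinge 0.88 [280.2 230.1] [0.666 0.1   0.064]
ref_screen_hinge 0.69 [383. 229.] [ 0.667 -0.147  0.107]
screen_handle 0.77 [248.1 279.5] [0.549 0.18  0.005]
screen_handle 0.3 [276.3 253.1] [0.604 0.105 0.097]
ref_screen_handle 0.92 [343.9 241.8] [ 0.625 -0.052  0.163]
column 0.9 [289.6 182.5] [0.797 0.084 0.027]
column 0.89 [274.8 251.8] [0.607 0.108 0.098]
column 0.85 [370.5 167.8] [ 0.841 -0.122  0.026]
spare_column 0.65 [485.9 327.2] [ 0.444 -0.4    0.062]
bottle 0.89 [174.5 320. ] [0.441 0.33  0.116]
bottle 0.63 [464.2 329.7] [ 0.438 -0.361  0.008]
jar 0.96 [350.9 338.3] [ 0.41  -0.077  0.08 ]
scene ['frame', 'z_map', 'fx', 'fy', 'cx', 'cy', 'eye', 'orientation', 'shot'] [1.224 0.396 0.804]
flat_unit 0.87 [351.5 284.5] [0.663 0.118 0.072]
flat_unit 0.23 [292.9 215.7] [ 0.629 -0.047  0.163]
ref_unit 0.67 [265.2 248.7] [ 0.68  -0.093  0.084]
ref_unit 0.38 [350.2 284.5] [0.664 0.115 0.07 ]
screen_hinge 0.6 [344.1 285.8] [0.67  0.104 0.065]
ref_screen_hinge 0.92 [245.5 247.7] [ 0.69  -0.143  0.07 ]
screen_handle 0.59 [407.1 264.2] [0.551 0.194 0.072]
ref_screen_handle 0.85 [292.7 214.3] [ 0.627 -0.049  0.165]
column 0.93 [421.  332.8] [0.67  0.282 0.027]
column 0.87 [385.6 226.6] [0.414 0.082 0.023]
column 0.69 [207.7 311.2] [ 0.849 -0.126  0.024]
rack 0.8 [239.5 184.9] [ 0.479 -0.335  0.037]
spare_column 0.84 [232.4 167.6] [ 0.442 -0.388  0.054]
spare_column 0.59 [348.8 287.1] [0.667 0.114 0.064]
spare_column 0.41 [240.9 185.3] [ 0.479 -0.33   0.038]
bottle 0.66 [485.6 287. ] [0.488 0.356 0.03 ]
jar 0.64 [328.  212.9] [ 0.444 -0.07   0.024]
```

View pics/top0.png

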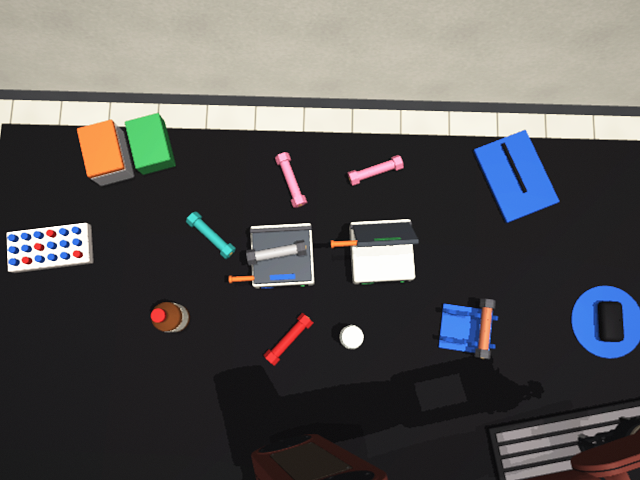

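View pics/scene0.png

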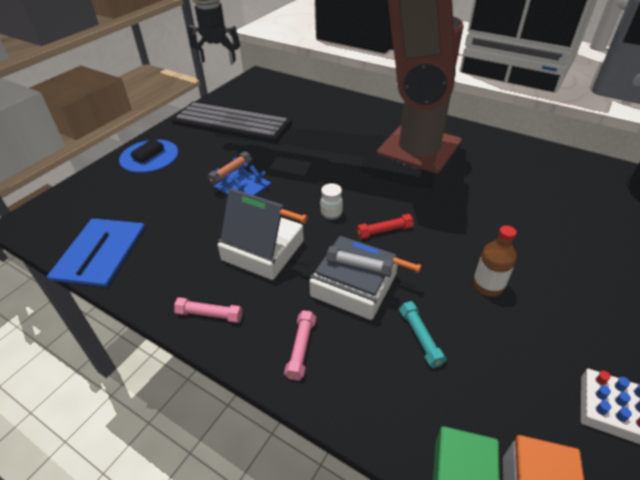

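The top view shows these candidates for the column:
- Steel column on the blue-trim unit at (276,252). This is the one I want.
- Teal look-alike at (210,235).
- Pink look-alikes at (291,180) and (376,170).
- Red look-alike at (288,340).
- Copper column at (486,328), in the rack.

The empty cradle is at about (455,328), the open screen at (384,234) and the jar at (351,337). Next I'll measure from the depth clouds.

```bash
python3 - <<'E'
from h import *
np.set_printoptions(precision=4,suppress=True)
L=lambda n:dict(np.load(n+"0.npz"))
t=L("top");s=L("scene")
C=cloud(t);S=cloud(s)
def box(C,a,b): return (C>np.array(a)).all(-1)&(C<np.array(b)).all(-1)
def axis(P):
    r=cv2.minAreaRect((P[:,:2]*1000).astype(np.float32)); return r
hsv=cv2.cvtColor(t["frame"],cv2.COLOR_RGB2HSV); H,Sa,V=hsv[...,0],hsv[...,1],hsv[...,2]
for nm,K in(("top",C),("scene",S)):
    P=K[box(K,[.53,-.0,.081],[.68,.25,.115])]; print(nm,"column",len(P),axis(P),P.mean(0),np.percentile(P[:,2],[50,90,99]))
# screen plate/unit yaw
P=C[box(C,[.5,-.02,.055],[.72,.21,.078])]; print("flat top",axis(P),np.percentile(P[:,2],[10,50,90]))
# rack
m=box(C,[.33,-.55,.003],[.55,-.25,.09]); 
blue=m&(H>100)&(H<125)&(Sa>120); cop=m&((H<20))&(Sa>80)
B=C[m]; print("rack all",axis(B),B.min(0),B.max(0))
b=C[blue];print("blue",len(b),axis(b)); bb=b[b[:,2]<.02];print("base",axis(bb),len(bb))
c=C[cop];print("cop",len(c),axis(c),np.percentile(c[:,2],[5,50,95]))
mm=m&(C[...,2]>.045); P=C[mm]; print("rack+nuts high",axis(P),np.percentile(P[:,2],[50,95]))
np.savetxt("hi.txt",P,fmt="%.4f")
# ref screen plane, both
for nm,K in(("top",C),("scene",S)):
    P=K[box(K,[.5,-.24,.075],[.75,-.08,.25])]
    best=None;rng=np.random.default_rng(0)
    for _ in range(300):
        a=P[rng.choice(len(P),3,False)];n=np.cross(a[1]-a[0],a[2]-a[0]);n/=np.linalg.norm(n)+1e-12
        i=abs((P-a[0])@n)<.003
        if best is None or i.sum()>best.sum():best=i
    Q=P[best];n=np.linalg.svd(Q-Q.mean(0))[2][2];n*=np.sign(n[2]); print(nm,"ref plane",len(P),len(Q),n,"tilt",np.arccos(n[2]),Q.min(0),Q.max(0))
I=cv2.resize(t["frame"][130:370,190:540],None,fx=2.2,fy=2.2,interpolation=cv2.INTER_CUBIC);cv2.imwrite("pics/crop.png",I[:,:,::-1])
E
```

```text
top column 690 ((608.9553833007812, 106.64387512207031), (54.730079650878906, 140.2630157470703), 4.386929512023926) [0.6072 0.1066 0.0983] [0.0987 0.1044 0.1082]
scene column 839 ((612.5388793945312, 107.98056030273438), (39.65535354614258, 141.55276489257812), 12.873821258544922) [0.6173 0.1102 0.0979] [0.0991 0.1054 0.1073]
flat top ((606.7640991210938, 117.62854766845703), (149.61581420898438, 193.0318145751953), 4.548985004425049) [0.0599 0.0711 0.0754]
rack all ((439.9439392089844, -400.5567321777344), (219.4409637451172, 298.45330810546875), 0.09920939058065414) [ 0.3302 -0.5497  0.003 ] [ 0.5498 -0.2515  0.0744]
blue 1731 ((439.7205810546875, -370.14630126953125), (140.28823852539062, 111.88919830322266), 83.37467956542969)
base ((439.7205810546875, -370.14630126953125), (140.28823852539062, 111.88919830322266), 83.37467956542969) 1413
cop 405 ((457.84765625, -383.84716796875), (140.02996826171875, 93.82356262207031), 35.61729049682617) [0.0535 0.0603 0.0654]
rack+nuts high ((446.7992858886719, -364.30657958984375), (125.19672393798828, 140.30967712402344), 82.7697525024414) [0.0588 0.0681]
top ref plane 1242 1064 [0.8593 0.0674 0.507 ] tilt 1.0391002365445317 [ 0.6188 -0.2171  0.075 ] [ 0.6919 -0.08    0.1788]
scene ref plane 2687 2461 [0.8652 0.0701 0.4965] tilt 1.0512643261173031 [ 0.6224 -0.218   0.0751] [ 0.6943 -0.08    0.1778]
```

View pics/crop.png

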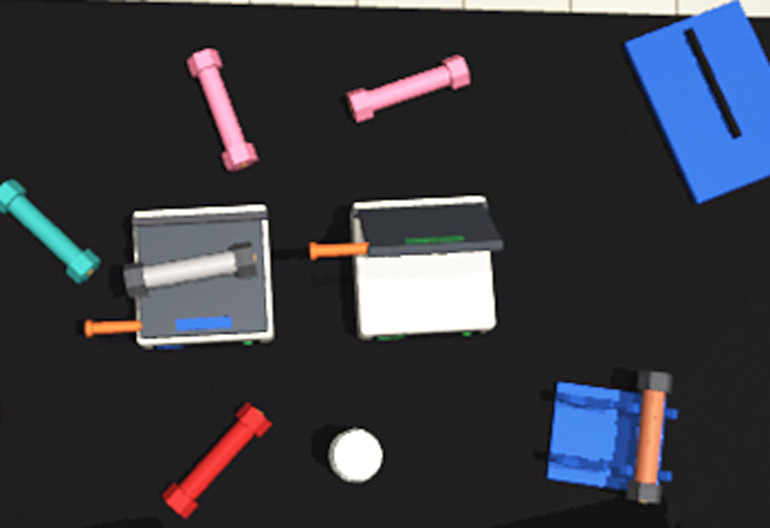

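The crop confirms the steel column is on the blue-trim unit. The reference tilt is about 1.045 rad and the units' yaw about 4.5°. I'll pass over the rack first and take a wrist picture there.

Emit:
step_arm(plan=[{"x":30,"y":40,"z":30},{"x":30,"y":40,"z":30},{"x":30,"y":40,"z":20},{"x":30,"y":40},{"x":20,"y":20},{},{}], jaw=0)

```text
validation failed for argument at $.pl...
```

```bash
cat >> h.py <<'E'
def wrist():
    s=manip.read_state(); p=imaging.capture("wrist"); T=np.array(p["T_tool_cam"]); R=np.array(s["tool_rot"])
    p["orientation"]=R@T[:3,:3]; p["eye"]=np.array(s["tool_pos"])+R@T[:3,3]; return s,p
def onplane(p,uv,z):
    a=world(p,uv,1.0)-p["eye"]; return p["eye"]+a*(z-p["eye"][2])/a[2]
E
python3 - <<'E'
from h import *
np.set_printoptions(precision=4,suppress=True)
s,p=wrist(); print(s["tool_pos"],s["tool_rot"],s["q"],s["time"],p["T_tool_cam"]); save(p,"w1.png")
for t in("rack","spare_column"):
    for d in models.pinpoint(t,p)[:2]: print(t,d["confidence"],d["position"],world(p,d["position"]),onplane(p,d["position"],0))
C=cloud(p);hsv=cv2.cvtColor(p["frame"],cv2.COLOR_RGB2HSV);H,S=hsv[...,0],hsv[...,1]
near=(abs(C[...,0]-.44)<.13)&(abs(C[...,1]+.37)<.13)
for nm,m in(("base",near&(H>100)&(H<125)&(S>120)&(C[...,2]>.003)&(C[...,2]<.014)),("high",near&(H>100)&(H<125)&(S>120)&(C[...,2]>.03)),("cop",near&(H<20)&(S>80)&(C[...,2]>.04))):
    P=C[m];print(nm,len(P),P.min(0),P.max(0),cv2.minAreaRect((P[:,:2]*1000).astype(np.float32)))
    P=P[:,:2]; print(np.linalg.svd(P-P.mean(0),full_matrices=False)[2],P.mean(0))
E
```

```text
[ 0.2415 -0.5764  0.2393] [[ 0.3864 -0.9223 -0.    ]
 [-0.9223 -0.3864  0.    ]
 [-0.      0.     -1.    ]] [-1.3001  0.2204  1.5265 -0.      1.3947 -0.1261] 1.2 [[ 1.      0.0002 -0.0001 -0.0002]
 [ 0.0002 -0.947  -0.3213 -0.0828]
 [-0.0002  0.3213 -0.947  -0.1348]
 [ 0.      0.      0.      1.    ]]Traceback (most recent call last):
  File "<stdin>", line 9, in <module>
    return umr_minimum(a, axis, None, out, keepdims, initial, where)
ValueError: zero-size array to reduction operation minimum which has no identity
```

View pics/w1.png

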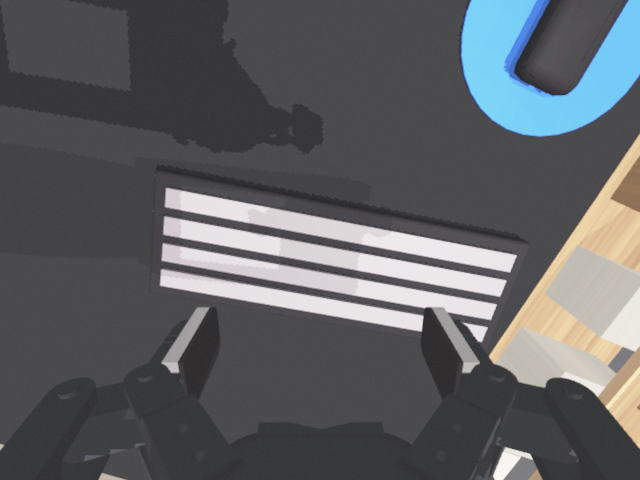

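The row format was refused, probably because of the empty rows, and the wrist camera shows only the keyboard tray. I'll resend the move with full rows.

Emit:
step_arm(plan=[{"x":30,"y":40,"z":20,"ax":0,"ay":0,"az":0},{"x":40,"y":40,"z":10,"ax":0,"ay":0,"az":5},{"x":40,"y":45,"z":0,"ax":0,"ay":0,"az":10},{"x":40,"y":45,"z":0,"ax":0,"ay":0,"az":10},{"x":20,"y":30,"z":0,"ax":0,"ay":0,"az":5},{"x":0,"y":0,"z":0,"ax":0,"ay":0,"az":0},{"x":0,"y":0,"z":0,"ax":0,"ay":0,"az":0}], jaw=0)

```text
time: 2.22
tool_pos: [0.4113, -0.3768, 0.2694]
tool_rot: [[0.795, -0.606, -0.0], [-0.606, -0.795, -0.001], [0.0, 0.001, -1.0]]
force: [0.1, -0.4, 0.1]
width: 0.0854
```

```bash
python3 - <<'E'
from h import *
np.set_printoptions(precision=4,suppress=True)
s,p=wrist(); print(s["tool_pos"],s["q"],s["time"]); save(p,"w2.png")
for t in("rack","spare_column"):
    for d in models.pinpoint(t,p)[:2]: print(t,d["confidence"],d["position"],world(p,d["position"]),onplane(p,d["position"],0))
C=cloud(p);hsv=cv2.cvtColor(p["frame"],cv2.COLOR_RGB2HSV);H,S=hsv[...,0],hsv[...,1]
near=(abs(C[...,0]-.44)<.13)&(abs(C[...,1]+.37)<.13)
for nm,m in(("base",near&(H>95)&(H<125)&(S>120)&(C[...,2]>.003)&(C[...,2]<.014)),("high",near&(H>95)&(H<125)&(S>120)&(C[...,2]>.03)),("cop",near&(H<20)&(S>80)&(C[...,2]>.04))):
    P=C[m];print(nm,len(P))
    if len(P)<10: continue
    print(P.min(0),P.max(0),cv2.minAreaRect((P[:,:2]*1000).astype(np.float32)))
    P=P[:,:2]; print(np.linalg.svd(P-P.mean(0),full_matrices=False)[2],P.mean(0))
E
```

```text
[ 0.4113 -0.3768  0.2694] [-0.8827  0.041   1.6674 -0.0006  1.4328 -0.2316] 2.225
rack 0.95 [334.4, 169.0] [ 0.4412 -0.3636  0.008 ] [ 0.4408 -0.3646  0.    ]
spare_column 0.68 [355.8, 200.9] [ 0.4421 -0.3943  0.0611] [ 0.4387 -0.4091  0.    ]
base 3434
[ 0.3867 -0.4311  0.0044] [ 0.5051 -0.2955  0.0139] ((443.5291748046875, -363.3692626953125), (124.86205291748047, 109.83193969726562), 83.12325286865234)
[[-0.9883 -0.1524]
 [ 0.1524 -0.9883]] [ 0.443  -0.3607]
high 2023
[ 0.3934 -0.4302  0.0306] [ 0.4898 -0.2965  0.4041] ((440.2975769042969, -363.15997314453125), (126.11737060546875, 84.82463073730469), 83.05023956298828)
[[-0.0031 -1.    ]
 [ 1.     -0.0031]] [ 0.4471 -0.3508]
cop 831
[ 0.3941 -0.4192  0.0451] [ 0.4954 -0.3107  0.4041] ((451.28558349609375, -360.59857177734375), (101.76353454589844, 101.16266632080078), 80.36433410644531)
[[-0.994   0.1093]
 [-0.1093 -0.994 ]] [ 0.4424 -0.3902]
```

View pics/w2.png

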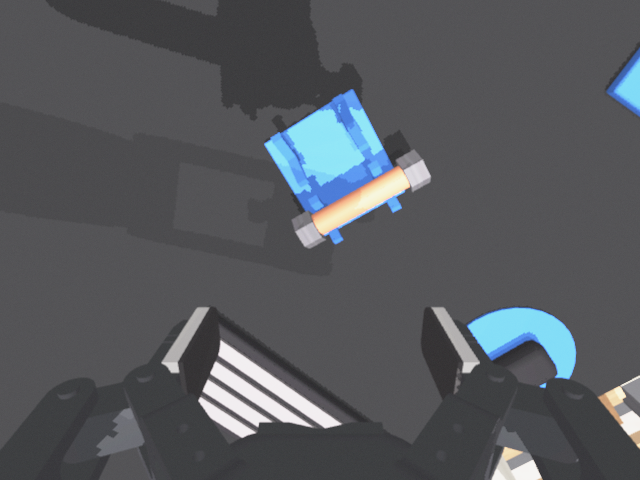

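The rack base fits 125 x 110 mm, with centre (0.4435,-0.3634) and yaw −6.9°, so the empty cradle is at (0.448,-0.329). Next I'll go over the steel column.

Emit:
step_arm(plan=[{"x":25,"y":50,"z":0,"ax":0,"ay":0,"az":5},{"x":25,"y":55,"z":0,"ax":0,"ay":0,"az":6},{"x":25,"y":55,"z":0,"ax":0,"ay":0,"az":6},{"x":25,"y":55,"z":0,"ax":0,"ay":0,"az":6},{"x":25,"y":55,"z":0,"ax":0,"ay":0,"az":6},{"x":25,"y":55,"z":0,"ax":0,"ay":0,"az":6},{"x":25,"y":55,"z":0,"ax":0,"ay":0,"az":6},{"x":20,"y":55,"z":0,"ax":0,"ay":0,"az":6}])

```text
time: 3.38
tool_pos: [0.6075, 0.0592, 0.2692]
tool_rot: [[0.985, 0.17, 0.0], [0.17, -0.985, -0.0], [0.0, 0.0, -1.0]]
force: [0.2, -0.5, 0.5]
width: 0.0854
```

Emit:
step_arm(plan=[{"x":0,"y":49,"z":-10,"ax":0,"ay":0,"az":0},{"x":0,"y":0,"z":-10,"ax":0,"ay":0,"az":0},{"x":0,"y":0,"z":0,"ax":0,"ay":0,"az":0},{"x":0,"y":0,"z":0,"ax":0,"ay":0,"az":0}])

```text
time: 3.88
tool_pos: [0.6068, 0.1058, 0.2496]
tool_rot: [[0.986, 0.167, 0.0], [0.167, -0.986, -0.0], [0.0, 0.0, -1.0]]
force: [0.5, -0.2, -0.1]
width: 0.0853
```

```bash
cat > col.py <<'E'
from h import *
np.set_printoptions(precision=4,suppress=True)
s,p=wrist(); print(s["tool_pos"],s["q"],s["time"]); save(p,"w3.png")
for t in("column","screen_handle","screen_hinge"):
    for d in models.pinpoint(t,p)[:2]: print(t,d["confidence"],d["position"],world(p,d["position"]),onplane(p,d["position"],.0885))
C=cloud(p)
m=(abs(C[...,0]-.607)<.06)&(abs(C[...,1]-.107)<.1)&(C[...,2]>.084)&(C[...,2]<.112)
n,l,st,_=cv2.connectedComponentsWithStats(m.astype(np.uint8)); m=l==1+np.argmax(st[1:,4])
P=C[m]; r=cv2.minAreaRect((P[:,:2]*1000).astype(np.float32)); print(len(P),r,np.percentile(P[:,2],[50,90,99]))
print(cv2.boxPoints(r))
E
python3 col.py
```

```text
[0.6068 0.1058 0.2496] [ 0.0448  0.1924  1.5396 -0.0003  1.4094 -0.1226] 3.875
column 0.93 [130.1, 199.9] [0.4145 0.0761 0.0273] [0.4451 0.0953 0.0885]
column 0.82 [495.8, 249.0] [0.802  0.0866 0.0258] [0.7654 0.1043 0.0885]
screen_handle 0.84 [270.0, 105.6] [0.5508 0.1897 0.0721] [0.553  0.1896 0.0885]
screen_hinge 0.86 [380.3, 230.3] [0.6641 0.0996 0.0722] [0.6604 0.1042 0.0885]
5392 ((611.6200561523438, 107.60063171386719), (36.95099639892578, 141.34469604492188), 12.086999893188477) [0.0995 0.1046 0.1058]
[[578.7556 172.8375]
 [608.3527  34.6263]
 [644.4846  42.3637]
 [614.8874 180.5749]]
```

View pics/w3.png

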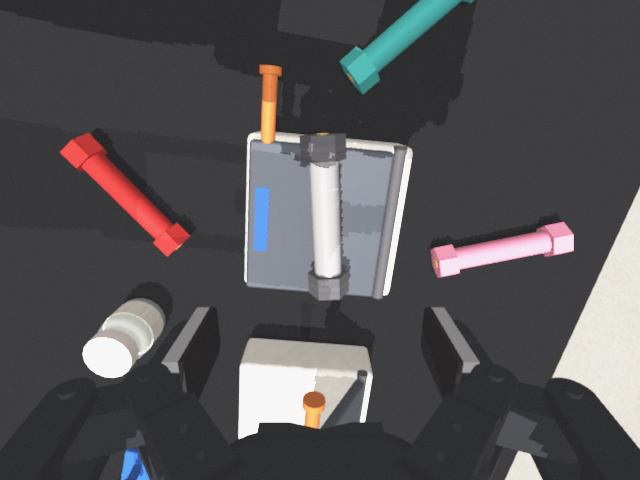

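The wrist view shows the steel column at (326,215), with red, teal and pink ones around it. It is at (0.611,0.1075), yaw about 12°, and its height is right. I'll descend and grip.

Emit:
step_arm(plan=[{"x":4.5,"y":2,"z":-40,"ax":0,"ay":0,"az":2.3},{"x":0,"y":0,"z":-45,"ax":0,"ay":0,"az":0},{"x":0,"y":0,"z":-40,"ax":0,"ay":0,"az":0},{"x":0,"y":0,"z":-25,"ax":0,"ay":0,"az":0},{"x":0,"y":0,"z":-14,"ax":0,"ay":0,"az":0},{"x":0,"y":0,"z":0,"ax":0,"ay":0,"az":0},{"x":0,"y":0,"z":0,"ax":0,"ay":0,"az":0}])

```text
time: 4.95
tool_pos: [0.6122, 0.1095, 0.0869]
tool_rot: [[0.978, 0.208, 0.002], [0.208, -0.978, 0.0], [0.002, 0.0, -1.0]]
force: [0.0, -0.8, 0.9]
width: 0.0852
```

Emit:
step_arm(plan=[{"x":0,"y":0,"z":0,"ax":0,"ay":0,"az":0},{"x":0,"y":0,"z":0,"ax":0,"ay":0,"az":0},{"x":0,"y":0,"z":0,"ax":0,"ay":0,"az":0},{"x":0,"y":0,"z":0,"ax":0,"ay":0,"az":0},{"x":0,"y":0,"z":0,"ax":0,"ay":0,"az":0},{"x":0,"y":0,"z":0,"ax":0,"ay":0,"az":0}], jaw=1, grip_force=50)

```text
time: 5.7
tool_pos: [0.6111, 0.1096, 0.0858]
tool_rot: [[0.978, 0.209, 0.0], [0.209, -0.978, 0.0], [0.0, 0.0, -1.0]]
force: [-1.8, -2.2, 6.0]
width: 0.0221
```

Emit:
step_arm(plan=[{"x":0,"y":0,"z":10,"ax":0,"ay":0,"az":0},{"x":0,"y":0,"z":20,"ax":0,"ay":0,"az":0},{"x":0,"y":0,"z":40,"ax":0,"ay":0,"az":0},{"x":0,"y":0,"z":45,"ax":0,"ay":0,"az":0},{"x":0,"y":0,"z":45,"ax":0,"ay":0,"az":0},{"x":0,"y":0,"z":20,"ax":0,"ay":0,"az":0},{"x":0,"y":0,"z":0,"ax":0,"ay":0,"az":0},{"x":0,"y":0,"z":0,"ax":0,"ay":0,"az":0}])

```text
time: 6.7
tool_pos: [0.6099, 0.1095, 0.2628]
tool_rot: [[0.978, 0.208, -0.004], [0.208, -0.978, -0.0], [-0.004, -0.001, -1.0]]
force: [0.1, 1.0, -3.6]
width: 0.0218
```

```bash
python3 - <<'E'
from h import *
np.set_printoptions(precision=4,suppress=True)
s,p=wrist(); print(s["tool_pos"],s["q"],s["width"],s["force"]); save(p,"w4.png")
T=np.array(p["T_tool_cam"]);p["orientation"]=T[:3,:3];p["eye"]=T[:3,3]
C=cloud(p); m=(abs(C[...,0])<.025)&(abs(C[...,1])<.09)&(C[...,2]>-.035)&(C[...,2]<.03)&(p["z_map"]>0)
P=C[m];print(len(P))
for y in np.arange(-.09,.09,.01):
    q=P[(P[:,1]>=y)&(P[:,1]<y+.01)]
    if len(q)>10:print(round(y,3),len(q),q[:,0].mean(),q[:,2].min(),np.median(q[:,2]))
print(cv2.minAreaRect((P[:,:2]*1000).astype(np.float32)))
E
```

```text
[0.6099 0.1095 0.2628] [ 0.0504  0.1964  1.5102  0.      1.4387 -0.1596] 0.021789239077855193 [ 0.0879  0.9778 -3.6419]
21774
-0.07 3014 0.0001075864893145233 -0.020895845088512208 -0.016394149511599475
-0.06 2764 0.00014510608489548345 -0.020912364148340024 -0.018254872781395766
-0.05 1567 9.795223011961926e-05 -0.020230991132937456 -0.014198245271195786
-0.04 1508 0.00012654267851515814 -0.016578913601010048 -0.013325204698145798
-0.03 1413 0.00015379538648674308 -0.01625177265730865 -0.013348281269599735
-0.02 3183 0.00013902022246947178 -0.0349928583821013 -0.014237470628593943
-0.01 2835 0.00018356155988189248 -0.03499161482163661 -0.014104715595145478
-0.0 1623 8.75653723828247e-05 -0.03494582880785349 -0.014137250549598482
0.01 1096 0.00022893604520633445 -0.030129270664120467 -0.013478883453176056
0.02 1011 0.00014631123124047175 -0.01583381135807377 -0.013321918409923694
0.03 935 0.0001598503324611447 -0.01636822294684616 -0.013309412365922021
0.04 545 0.0001564855016968324 -0.01575026857248918 -0.012662755146471014
0.05 280 0.00018214563504597163 -0.006544977985042361 -0.0010090097035010681
((0.12903594970703125, -7.436756134033203), (49.651519775390625, 122.49874877929688), 0.033547401428222656)
```

View pics/w4.png

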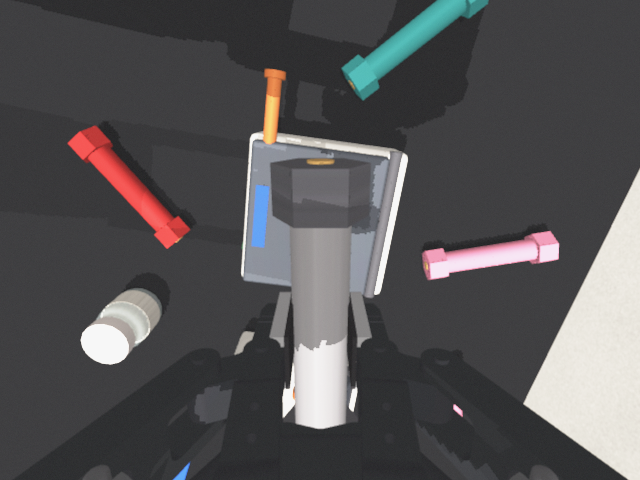

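The column is held centred, with its axis about 4 mm above the TCP and aligned with the tool's y. I'll carry it to the rack, turning −109°.

Emit:
step_arm(plan=[{"x":-15,"y":-40,"z":0,"ax":0,"ay":0,"az":-10},{"x":-15,"y":-40,"z":0,"ax":0,"ay":0,"az":-10},{"x":-15,"y":-40,"z":0,"ax":0,"ay":0,"az":-10},{"x":-15,"y":-40,"z":0,"ax":0,"ay":0,"az":-10},{"x":-15,"y":-40,"z":0,"ax":0,"ay":0,"az":-10},{"x":-15,"y":-40,"z":0,"ax":0,"ay":0,"az":-10},{"x":-15,"y":-40,"z":0,"ax":0,"ay":0,"az":-10},{"x":-15,"y":-40,"z":0,"ax":0,"ay":0,"az":-10}])

```text
time: 7.75
tool_pos: [0.4896, -0.2112, 0.2631]
tool_rot: [[0.37, -0.929, -0.003], [-0.929, -0.37, 0.002], [-0.003, 0.002, -1.0]]
force: [-0.1, -0.6, -1.8]
width: 0.0221
```

Emit:
step_arm(plan=[{"x":-15,"y":-40,"z":0,"ax":0,"ay":0,"az":-10},{"x":-15,"y":-40,"z":0,"ax":0,"ay":0,"az":-10},{"x":-12,"y":-38,"z":-20,"ax":0,"ay":0,"az":-9},{"x":0,"y":0,"z":-20,"ax":0,"ay":0,"az":0},{"x":0,"y":0,"z":-20,"ax":0,"ay":0,"az":0},{"x":0,"y":0,"z":0,"ax":0,"ay":0,"az":0},{"x":0,"y":0,"z":0,"ax":0,"ay":0,"az":0}])

```text
time: 8.62
tool_pos: [0.4496, -0.3277, 0.2056]
tool_rot: [[-0.119, -0.993, 0.0], [-0.993, 0.119, -0.0], [0.0, -0.0, -1.0]]
force: [0.1, -0.6, -1.4]
width: 0.0221
```

```bash
python3 - <<'E'
from h import *
np.set_printoptions(precision=4,suppress=True)
s,p=wrist(); R=np.array(s["tool_rot"]);print(s["tool_pos"],s["q"],np.degrees(np.arctan2(R[1,0],R[0,0]))); save(p,"w5.png")
C=cloud(p);hsv=cv2.cvtColor(p["frame"],cv2.COLOR_RGB2HSV);H,S=hsv[...,0],hsv[...,1]
m=(abs(C[...,0]-.44)<.1)&(abs(C[...,1]+.36)<.1)&(H>95)&(H<125)&(S>120)&(C[...,2]>.003)&(C[...,2]<.014)
P=C[m];print(len(P),cv2.minAreaRect((P[:,:2]*1000).astype(np.float32)))
E
```

```text
[ 0.4496 -0.3277  0.2056] [-0.7716  0.0834  1.7442  0.0001  1.3138  0.9188] -96.85936281691085
3268 ((443.6842956542969, -364.31781005859375), (124.2536849975586, 109.97781372070312), 83.15811920166016)
```

View pics/w5.png

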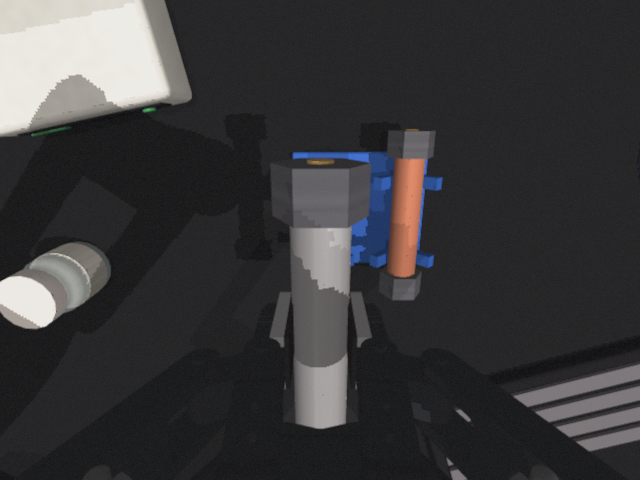

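The column is aligned with the rack and the empty cradle is straight below, with copper at (405,215) to the right. The correction is −1.7, −1.7 mm before descending.

Emit:
step_arm(plan=[{"x":-1.7,"y":-1.7,"z":-30,"ax":0,"ay":0,"az":0},{"x":0,"y":0,"z":-35,"ax":0,"ay":0,"az":0},{"x":0,"y":0,"z":-30,"ax":0,"ay":0,"az":0},{"x":0,"y":0,"z":-20,"ax":0,"ay":0,"az":0},{"x":0,"y":0,"z":-20,"ax":0,"ay":0,"az":0},{"x":0,"y":0,"z":-12,"ax":0,"ay":0,"az":0},{"x":0,"y":0,"z":0,"ax":0,"ay":0,"az":0},{"x":0,"y":0,"z":0,"ax":0,"ay":0,"az":0}])

```text
time: 9.68
tool_pos: [0.4481, -0.3307, 0.0595]
tool_rot: [[-0.121, -0.993, 0.001], [-0.993, 0.121, -0.001], [0.001, -0.001, -1.0]]
force: [1.3, 0.1, -2.3]
width: 0.0222
```

Emit:
step_arm(plan=[{"x":0,"y":0,"z":-5,"ax":0,"ay":0,"az":0},{"x":0,"y":0,"z":-4,"ax":0,"ay":0,"az":0},{"x":0,"y":0,"z":0,"ax":0,"ay":0,"az":0},{"x":0,"y":0,"z":0,"ax":0,"ay":0,"az":0}])

```text
time: 10.18
tool_pos: [0.4473, -0.3301, 0.0493]
tool_rot: [[-0.121, -0.993, -0.0], [-0.993, 0.121, 0.0], [-0.0, 0.0, -1.0]]
force: [-0.9, 0.2, -1.6]
width: 0.022
```

Emit:
step_arm(plan=[{"x":0,"y":0,"z":-2,"ax":0,"ay":0,"az":0},{"x":0,"y":0,"z":-1.5,"ax":0,"ay":0,"az":0},{"x":0,"y":0,"z":0,"ax":0,"ay":0,"az":0},{"x":0,"y":0,"z":0,"ax":0,"ay":0,"az":0}])

```text
time: 10.68
tool_pos: [0.4477, -0.3303, 0.0483]
tool_rot: [[-0.121, -0.993, 0.0], [-0.993, 0.121, -0.0], [0.0, -0.0, -1.0]]
force: [-5.5, 5.8, 16.8]
width: 0.0223
```

Contact, with 17 N up, so it is seated. I'll open the jaw partway and then lift.

Emit:
step_arm(plan=[{"x":0,"y":0,"z":0,"ax":0,"ay":0,"az":0},{"x":0,"y":0,"z":0,"ax":0,"ay":0,"az":0},{"x":0,"y":0,"z":0,"ax":0,"ay":0,"az":0},{"x":0,"y":0,"z":0,"ax":0,"ay":0,"az":0}], jaw=0.5)

```text
time: 11.18
tool_pos: [0.4473, -0.3301, 0.0456]
tool_rot: [[-0.121, -0.993, -0.0], [-0.993, 0.121, 0.0], [-0.0, 0.0, -1.0]]
force: [0.2, -0.1, 0.6]
width: 0.0425
```

Emit:
step_arm(plan=[{"x":0,"y":0,"z":15,"ax":0,"ay":0,"az":0},{"x":0,"y":0,"z":35,"ax":0,"ay":0,"az":0},{"x":0,"y":0,"z":50,"ax":0,"ay":0,"az":0},{"x":0,"y":0,"z":50,"ax":0,"ay":0,"az":0},{"x":0,"y":0,"z":50,"ax":0,"ay":0,"az":0},{"x":0,"y":0,"z":0,"ax":0,"ay":0,"az":0},{"x":0,"y":0,"z":0,"ax":0,"ay":0,"az":0}])

```text
time: 12.05
tool_pos: [0.4472, -0.33, 0.2462]
tool_rot: [[-0.121, -0.993, 0.0], [-0.993, 0.121, -0.0], [0.0, -0.0, -1.0]]
force: [0.4, -0.7, 0.3]
width: 0.043
```

```bash
python3 - <<'E'
from h import *
np.set_printoptions(precision=4,suppress=True)
s,p=wrist(); save(p,"w6.png"); print(s["tool_pos"])
C=cloud(p)
c0=np.array([.4437,-.3643]);a=np.radians(-6.87);R=np.array([[np.cos(a),-np.sin(a)],[np.sin(a),np.cos(a)]])
L=(C[...,:2]-c0)@R
for y0 in(.035,-.035):
    m=(abs(L[...,1]-y0)<.025)&(abs(L[...,0])<.1)&(C[...,2]>.057)&(C[...,2]<.09)
    P=np.c_[L[m],C[m][:,2]];print(y0,len(P),P.min(0),P.max(0),P.mean(0))
    t=P[abs(P[:,0])<.025];print("tube top",np.percentile(t[:,2],[50,95]),"slope",np.polyfit(P[:,0],P[:,1],1))
t,=[imaging.capture("top")]
for d in models.pinpoint("screen_handle",t)[:2]: print(d["confidence"],world(t,d["position"]),onplane(t,d["position"],.0665))
E
```

```text
[ 0.4472 -0.33    0.2462]
0.035 3508 [-0.0732  0.02    0.057 ] [0.0672 0.0572 0.0685] [0.0019 0.0353 0.0621]
tube top [0.0608 0.0627] slope [-0.0004  0.0353]
-0.035 3609 [-0.0651 -0.049   0.057 ] [ 0.075  -0.019   0.0687] [ 0.0099 -0.0335  0.0621]
tube top [0.0608 0.0626] slope [ 0.0002 -0.0335]
0.92 [0.5458 0.1801 0.0709] [0.5462 0.1807 0.0665]
```

The column lies in the cradle: x about −3 mm, y about 35 mm, axis height about 50.5 mm, angle about 0. Next I'll move over to the handle.

Emit:
step_arm(plan=[{"x":9,"y":46,"z":5,"ax":0,"ay":0,"az":9.2},{"x":9,"y":46,"z":5,"ax":0,"ay":0,"az":9.2},{"x":9,"y":46,"z":0,"ax":0,"ay":0,"az":9.2},{"x":9,"y":46,"z":0,"ax":0,"ay":0,"az":9.2},{"x":9,"y":46,"z":0,"ax":0,"ay":0,"az":9.2},{"x":9,"y":46,"z":0,"ax":0,"ay":0,"az":9.2},{"x":9,"y":46,"z":0,"ax":0,"ay":0,"az":9.2},{"x":9,"y":46,"z":0,"ax":0,"ay":0,"az":9.2}])

```text
time: 13.2
tool_pos: [0.5188, 0.0394, 0.2544]
tool_rot: [[0.92, -0.392, -0.002], [-0.392, -0.92, 0.0], [-0.002, 0.001, -1.0]]
force: [-0.0, -1.1, 0.1]
width: 0.0429
```

Emit:
step_arm(plan=[{"x":9,"y":46,"z":-10,"ax":0,"ay":0,"az":9.2},{"x":9,"y":46,"z":-20,"ax":0,"ay":0,"az":9.2},{"x":9,"y":46,"z":-10,"ax":0,"ay":0,"az":9.4},{"x":0,"y":14,"z":0,"ax":0,"ay":0,"az":0},{"x":0,"y":0,"z":0,"ax":0,"ay":0,"az":0},{"x":0,"y":0,"z":0,"ax":0,"ay":0,"az":0}])

```text
time: 13.95
tool_pos: [0.5464, 0.1887, 0.2159]
tool_rot: [[0.997, 0.075, 0.0], [0.075, -0.997, -0.001], [-0.0, 0.001, -1.0]]
force: [-0.5, 0.4, 0.6]
width: 0.0426
```

```bash
cat > scr.py <<'E'
from h import *
import sys
np.set_printoptions(precision=4,suppress=True)
s,p=wrist(); save(p,sys.argv[1]); R=np.array(s["tool_rot"]); print(s["tool_pos"],s["q"],np.degrees(np.arctan2(R[1,0],R[0,0])))
for d in models.pinpoint("screen_handle",p)[:2]: print(d["confidence"],d["position"],world(p,d["position"]),onplane(p,d["position"],.0665))
C=cloud(p);hsv=cv2.cvtColor(p["frame"],cv2.COLOR_RGB2HSV);H,S=hsv[...,0],hsv[...,1]
m=(abs(C[...,0]-.55)<.04)&(abs(C[...,1]-.19)<.06)&(H<20)&(S>120)&(C[...,2]>.05)
P=C[m];r=cv2.minAreaRect((P[:,:2]*1000).astype(np.float32));print(len(P),r,P.min(0),P.max(0),np.percentile(P[:,2],[50,90]))
print(np.polyfit(P[:,1],P[:,0],1))
E
python3 scr.py w7.png
```

```text
[0.5464 0.1887 0.2159] [ 0.1964  0.1266  1.6774 -0.0006  1.3377  0.1211] 4.322460847165272
0.93 [327.0, 220.8] [0.5517 0.1921 0.072 ] [0.5519 0.1905 0.0665]
450 ((533.6318969726562, 190.07118225097656), (44.916072845458984, 60.303627014160156), 1.3395881652832031) [0.511  0.1604 0.0591] [0.5567 0.2207 0.2537] [0.0704 0.0731]
[-0.0602  0.5593]
```

View pics/w7.png

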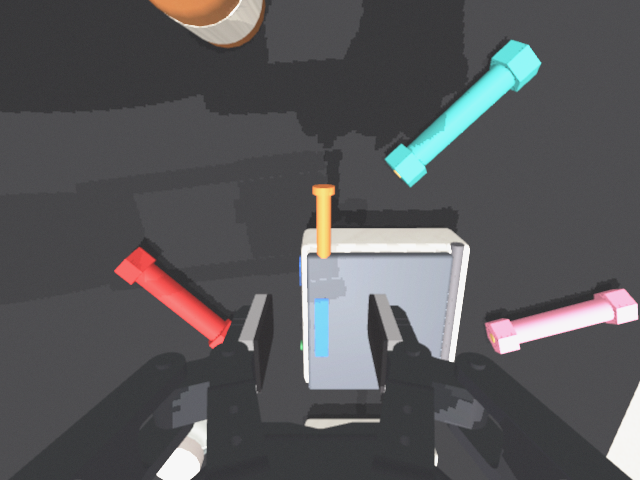

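The handle is at (325,222), grip point (0.5515,0.191). I'll descend around the bar and close gently.

Emit:
step_arm(plan=[{"x":5,"y":3,"z":-35,"ax":0,"ay":0,"az":0},{"x":0,"y":0,"z":-40,"ax":0,"ay":0,"az":0},{"x":0,"y":0,"z":-40,"ax":0,"ay":0,"az":0},{"x":0,"y":0,"z":-25,"ax":0,"ay":0,"az":0},{"x":0,"y":0,"z":-18,"ax":0,"ay":0,"az":0},{"x":0,"y":0,"z":0,"ax":0,"ay":0,"az":0},{"x":0,"y":0,"z":0,"ax":0,"ay":0,"az":0}])

```text
time: 14.92
tool_pos: [0.5524, 0.1928, 0.0592]
tool_rot: [[0.997, 0.077, 0.002], [0.077, -0.997, 0.0], [0.002, -0.0, -1.0]]
force: [-0.1, 0.9, 0.3]
width: 0.0426
```

Emit:
step_arm(plan=[{"x":0,"y":0,"z":0,"ax":0,"ay":0,"az":0},{"x":0,"y":0,"z":0,"ax":0,"ay":0,"az":0},{"x":0,"y":0,"z":0,"ax":0,"ay":0,"az":0},{"x":0,"y":0,"z":0,"ax":0,"ay":0,"az":0},{"x":0,"y":0,"z":0,"ax":0,"ay":0,"az":0}], jaw=1, grip_force=40)

```text
time: 15.55
tool_pos: [0.5489, 0.1929, 0.0588]
tool_rot: [[0.997, 0.078, -0.006], [0.078, -0.997, -0.001], [-0.006, 0.0, -1.0]]
force: [-11.7, -2.6, 12.3]
width: 0.0107
```

The bar is gripped, with an opening of about 11 mm on the 12 mm bar. I'll raise it slowly along the arc.

Emit:
step_arm(plan=[{"x":0,"y":0,"z":7.1,"ax":0,"ay":0,"az":0},{"x":0,"y":0,"z":7.1,"ax":0,"ay":0,"az":0},{"x":1.2,"y":0,"z":7,"ax":0,"ay":0,"az":0},{"x":1.6,"y":0.2,"z":7,"ax":0,"ay":0,"az":0},{"x":2.4,"y":0.2,"z":6.8,"ax":0,"ay":0,"az":0},{"x":2.8,"y":0.2,"z":6.6,"ax":0,"ay":0,"az":0},{"x":3.3,"y":0.3,"z":6.3,"ax":0,"ay":0,"az":0},{"x":3.7,"y":0.3,"z":6.2,"ax":0,"ay":0,"az":0}])

```text
time: 16.55
tool_pos: [0.5639, 0.194, 0.1116]
tool_rot: [[0.997, 0.078, -0.006], [0.077, -0.997, -0.001], [-0.006, 0.0, -1.0]]
force: [-12.6, 0.9, -1.6]
width: 0.0104
```

Emit:
step_arm(plan=[{"x":4.1,"y":0.3,"z":5.9,"ax":0,"ay":0,"az":0},{"x":4.5,"y":0.4,"z":5.6,"ax":0,"ay":0,"az":0},{"x":4.8,"y":0.4,"z":5.3,"ax":0,"ay":0,"az":0},{"x":5.3,"y":0.4,"z":5,"ax":0,"ay":0,"az":0},{"x":0,"y":0,"z":0,"ax":0,"ay":0,"az":0}])

```text
time: 17.18
tool_pos: [0.582, 0.1955, 0.1359]
tool_rot: [[0.997, 0.078, -0.008], [0.078, -0.997, -0.001], [-0.008, 0.001, -1.0]]
force: [-22.0, -2.3, 13.1]
width: 0.0105
```

```bash
cat > tilt.py <<'E'
from h import *
import sys
np.set_printoptions(precision=4,suppress=True)
def fit(K,lo,hi):
    P=K[((K>lo)&(K<hi)).all(-1)]; best=None;rng=np.random.default_rng(0)
    for _ in range(400):
        a=P[rng.choice(len(P),3,False)];n=np.cross(a[1]-a[0],a[2]-a[0]);n/=np.linalg.norm(n)+1e-12
        i=abs((P-a[0])@n)<.002
        if best is None or i.sum()>best.sum():best=i
    Q=P[best];n=np.linalg.svd(Q-Q.mean(0),full_matrices=False)[2][2];n*=np.sign(n[0]); return len(P),len(Q),n
p=imaging.capture("scene"); save(p,sys.argv[1]); K=cloud(p)
a=fit(K,[.5,-.24,.08],[.75,-.08,.25]);b=fit(K,[.5,.02,.085],[.75,.155,.25])
t=lambda n:np.arctan2(np.hypot(n[0],n[1]),n[2])
print(a,t(a[2]));print(b,t(b[2]),"angle",np.arccos(min(1,a[2]@b[2])))
E
python3 tilt.py s2.png
```

```text
(2566, 2007, array([0.8652, 0.0628, 0.4975])) 1.0501366081614032
(2891, 2252, array([0.672 , 0.0517, 0.7388])) 0.7395370987828 angle 0.3106176203284061
```

Tilt is 0.74 so far, against 1.05 for the reference. Continuing along the arc.

Emit:
step_arm(plan=[{"x":4.2,"y":0.3,"z":3.9,"ax":0,"ay":0,"az":0},{"x":4.4,"y":0.3,"z":3.7,"ax":0,"ay":0,"az":0},{"x":4.5,"y":0.3,"z":3.4,"ax":0,"ay":0,"az":0},{"x":4.7,"y":0.4,"z":3.2,"ax":0,"ay":0,"az":0},{"x":4.8,"y":0.4,"z":2.9,"ax":0,"ay":0,"az":0},{"x":5,"y":0.4,"z":2.7,"ax":0,"ay":0,"az":0},{"x":0,"y":0,"z":0,"ax":0,"ay":0,"az":0},{"x":0,"y":0,"z":0,"ax":0,"ay":0,"az":0}])

```text
time: 18.23
tool_pos: [0.6134, 0.198, 0.1594]
tool_rot: [[0.997, 0.078, 0.003], [0.078, -0.997, 0.0], [0.003, -0.0, -1.0]]
force: [-15.7, -1.4, 18.8]
width: 0.0105
```

```bash
python3 tilt.py s3.png
```

```text
(2579, 1990, array([0.8633, 0.0624, 0.5008])) 1.046327543082251
(2902, 2331, array([0.8842, 0.0704, 0.4618])) 1.0907590345569782 angle 0.04488834082295053
```

The screen overshot by about 0.043 rad. I'll back off about 4 mm, then check again.

Emit:
step_arm(plan=[{"x":-2.5,"y":-0.2,"z":-1,"ax":0,"ay":0,"az":0},{"x":-2.5,"y":-0.2,"z":-1,"ax":0,"ay":0,"az":0},{"x":0,"y":0,"z":0,"ax":0,"ay":0,"az":0},{"x":0,"y":0,"z":0,"ax":0,"ay":0,"az":0}])

```text
time: 18.77
tool_pos: [0.6114, 0.1978, 0.1585]
tool_rot: [[0.997, 0.077, 0.01], [0.077, -0.997, 0.002], [0.01, -0.001, -1.0]]
force: [-6.5, 0.1, 15.3]
width: 0.0102
```

```bash
python3 tilt.py s4.png
```

```text
(2582, 2007, array([0.8656, 0.0701, 0.4957])) 1.0521201078135702
(2912, 2319, array([0.8782, 0.0651, 0.4738])) 1.0771901277286955 angle 0.025781440671187407
```

The difference is now about 0.026. One more small nudge, then I'll release and retreat straight up.

Emit:
step_arm(plan=[{"x":-2,"y":-0.2,"z":-1,"ax":0,"ay":0,"az":0},{"x":0,"y":0,"z":0,"ax":0,"ay":0,"az":0},{"x":0,"y":0,"z":0,"ax":0,"ay":0,"az":0}])

```text
time: 19.2
tool_pos: [0.6098, 0.1976, 0.1577]
tool_rot: [[0.997, 0.077, 0.011], [0.077, -0.997, 0.002], [0.011, -0.001, -1.0]]
force: [-6.0, 0.1, 16.6]
width: 0.0103
```

Emit:
step_arm(plan=[{"x":0,"y":0,"z":0,"ax":0,"ay":0,"az":0},{"x":0,"y":0,"z":0,"ax":0,"ay":0,"az":0},{"x":0,"y":0,"z":0,"ax":0,"ay":0,"az":0},{"x":0,"y":0,"z":0,"ax":0,"ay":0,"az":0}], jaw=0.5)

```text
time: 19.7
tool_pos: [0.6057, 0.197, 0.1503]
tool_rot: [[0.997, 0.077, -0.0], [0.077, -0.997, -0.0], [-0.0, 0.0, -1.0]]
force: [-0.2, 0.5, 0.1]
width: 0.0427
```

Emit:
step_arm(plan=[{"x":0,"y":0,"z":20,"ax":0,"ay":0,"az":0},{"x":0,"y":0,"z":40,"ax":0,"ay":0,"az":0},{"x":0,"y":0,"z":50,"ax":0,"ay":0,"az":0},{"x":0,"y":0,"z":30,"ax":0,"ay":0,"az":0},{"x":0,"y":0,"z":0,"ax":0,"ay":0,"az":0},{"x":0,"y":0,"z":0,"ax":0,"ay":0,"az":0},{"x":0,"y":0,"z":0,"ax":0,"ay":0,"az":0}])

```text
time: 20.58
tool_pos: [0.6048, 0.1969, 0.2888]
tool_rot: [[0.997, 0.077, -0.003], [0.077, -0.997, -0.001], [-0.003, 0.0, -1.0]]
force: [0.1, -0.1, 0.0]
width: 0.0429
```

```bash
python3 tilt.py s5.png; python3 - <<'E'
from h import *
s=manip.read_state();print(s["time"],s["force"],s["joint_vel"])
t=imaging.capture("top");C=cloud(t)
c0=np.array([.4437,-.3643]);a=np.radians(-6.87);R=np.array([[np.cos(a),-np.sin(a)],[np.sin(a),np.cos(a)]]);L=(C[...,:2]-c0)@R
for y0 in(.035,-.035):
    m=(abs(L[...,1]-y0)<.025)&(abs(L[...,0])<.1)&(C[...,2]>.057)&(C[...,2]<.09);P=np.c_[L[m],C[m][:,2]];print(y0,len(P),P.min(0),P.max(0),P.mean(0))
E
```

```text
(2583, 1985, array([0.8603, 0.0666, 0.5055])) 1.0408274412323932
(2916, 2229, array([0.8701, 0.0614, 0.489 ])) 1.0598351783367073 angle 0.019893779763270402
20.625 [ 0.4213012   0.94930875 -0.57368203] [ 0.00143621  0.00168938 -0.00402532  0.00078247  0.0007715  -0.0008603 ]
0.035 542 [-0.0748783   0.01223843  0.05704227] [0.06537412 0.05997396 0.07523319] [-0.00587263  0.03686142  0.06259406]
-0.035 527 [-0.06692963 -0.05507616  0.05704963] [ 0.07340617 -0.01006538  0.07402417] [ 0.00300498 -0.03285835  0.0627372 ]
```

View pics/s5.png

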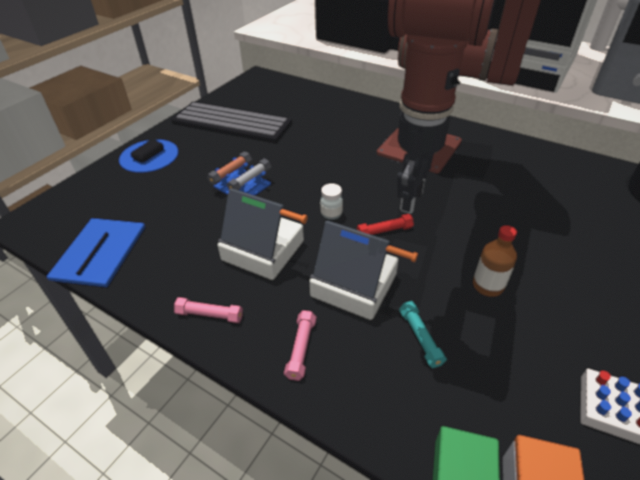

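The two screens at (252,222) and (350,260) look parallel. The steel column lies in the rack beside the copper one at about (250,177), and the jar and bottle are where they were. I'll hand in.

```bash
python3 -c "
from bench import manip
print(manip.sign_off())"
```

```text
the job is handed in; nothing more can be done
None
```

The steel column now lies in the rack's empty cradle, and the screen stands nearly parallel to the open one. I handed the job in at about 20.6 s of the 61 s allowed; it gave no verdict.

**Last checks:**
- **Column:** close up after release it was about 3 mm off centre lengthwise, on the cradle line, with its axis about 50.5 mm high and no measurable angle to the rack. The final top view read 5–6 mm and 2 mm off, still well inside the limits.
- **Screen:** its tilt measured 1.06 rad against 1.04 rad for the open one. The angle between them was about 0.02 rad, against a limit of 0.09. It overshot by about 0.04 rad on the way up and I eased it back.
- **Things to leave alone:** the open screen's tilt read the same as before within about 0.01 rad, and the copper column had not visibly moved. I checked the bottle and jar only by eye in the final picture; both look in place.
- **Robot:** the gripper was clear of everything, with no contact force.

The only failure was the first move call, refused for its row format; it moved nothing.

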